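# Push the spoon rest out over the ledge's edge

### The arm

A 7-joint arm with a two-finger parallel gripper is mounted at the origin on the work surface. World frame = base frame: x ahead of the robot, y to its left, z up, the work surface at z = 0. Lengths are in m, angles in rad, forces in N, time in s.
With the tool pointing down it reaches from about 0.35 to 0.9 m from the base axis. Payload 8.1 kg.
Tool frame: the origin (TCP) lies midway between the tips of the shut fingers; the grasp point (between the pads) lies 19 mm behind it; z points along the fingers, x is the direction in which the jaws open and shut, and the axes are right-handed (so a half turn about z gives the same grasp; the last joint's range is limited). The gripper opens to 92 mm and grips with 3 to 60 N. Pads are 19 mm wide; open, the fingers measure 130 mm over their backs; the gripper's body (75 mm by 190 mm) begins 47 mm behind the grasp point.
Start: joints at [1.185, 0.434, 0.025, 1.573, -0.012, 1.134, -0.075], TCP at [0.174, -0.6, 0.227] pointing down, gripper open.
Joint ranges: [-2.62, 2.62], [-0.44, 2.09], [-1.27, 1.32], [0.08, 2.57], [-1.32, 4.46], [0.12, 2], [-2.74, 2.74]. Speed limits (rad/s): [2.22, 2.22, 3.01, 3.01, 3.14, 3.14, 3.14].

### API

Orientations are given as a rotation vector (axis times angle).
In Python, from cell import arm gives the robot as it stands. The module is installed in compiled form; this text tells all that it offers.
- The arm moves only by the tool play_rows, never from a script. Its argument "motion" is a list of rows, each a list of 7 numbers: the gripper's target within -1 to 1 (fully open at 1, half-way at 0, shut at -1), then the shift along the tool's x, y, z in mm, then the turn, a rotation vector about the tool's x, y, z in rad. In form: [[claw, tx, ty, tz, ax, ay, az], ...]. A call has 1 to 10 rows; each row is the pose to reach, as a shift and turn from the pose measured when the call began, along the tool's axes at that moment; what a row does not reach only later rows make up. A row lasts 1/10 s, in which the tool goes at most 50 mm and 8.59 degrees, less where a joint would pass 70% of its speed; a pose out of reach is approached as far as the arm can. A call with a gripper value outside its range is refused whole. The fingers move at their own pace and stop on an object; "force" is the grip in N (left out, the last holds). Time passes only in rows, so rows that repeat a pose let the fingers close. It gives the time, the measured TCP pose, the force and the opening at its end, in the units of the state.
- arm.observe(): the state, without advancing time (a new reading comes with each control period).
- arm.get_image(name): name is "scene" or "top" or "wrist"; returns a dict with "img" (420x560x3 uint8, blue, green, red), "depth" (420x560 float32, m along the optical axis (not along the pixel's ray), 0 where there is no reading), "K" (3x3 intrinsics, pixels), "rvec" (rotation vector, rad) and "tvec" (3), from world to camera coordinates, as OpenCV has them. Camera axes: x right, y down, z forward; pixel columns grow to the right and rows downward; lengths in m; the calibration is good to about 2 mm. The wrist camera is an equidistant fisheye: a pixel r from the principal point sees the ray r / f radians off the axis. A picture is of the moment at which its call begins.
- arm.sign_off(): hands the job in, once; it reports no verdict.
Trained networks look in a picture, given as the dict that the camera call returned (one of the last four; its "shot" number tells which), for a name from the list of things; names that differ only in an ending like _2 or _b are one class to them, and where a whole thing is asked for, a point or a joint stands for the part that bears it (a point fixed in the world has none). Each returns a list of dicts, best first, with "score" (0 to 1); they miss things now and then, are a little off and sometimes report something else, mostly with a low value. They report only what shows in the picture. A call takes as long as a camera call. They do not tell look-alikes from the thing itself.
- arm.look_for(picture, query): "box" ([left, top, width, height] as shares, 0 to 1, of the picture: columns of its width, rows of its height, round what is visible of it).
The state is a dict: "clock": time; "joints": joint angles; "dq": joint speeds; "joint_efforts": joint torques, N m; "position": TCP position; "ee_rot": TCP orientation; "force": force on the tool from outside, world axes, zero at the start; "ft_torque": the same for the moment, N m; "width": opening from 0.0 (shut) to 1.0 (fully open).
Only numpy, scipy, OpenCV 4.12 (cv2) and the standard library are available. Lean on these libraries where they do the work, as an engineer would, in place of code of your own. Each camera call takes 0.05 s, during which the arm holds its last target. There are 200 camera calls.

### The job

Push the flat spoon rest across the raised quartz ledge towards the gas hob, until its front hangs 40 mm out over the ledge's hob-side edge (8 mm either way is fine) and lies parallel to that edge, so that a cook can get a thumb under it. Only push it with the fingers: keep it lying flat on the ledge, never picked up, and leave the other things on the ledge where they are.

Things in the scene. Friction and masses are not known exactly. Their poses are not given: they have to be found in the camera images.
- ledge: Fixed darker beige quartz slab on the worktop, 380 (its x) x 300 (its y) x 36 mm high, to the right of the hob as the robot sees it. Origin: centre of its underside; z up. Its +y side is the straight, 380 mm long edge that faces the hob; beyond that edge the surface drops 36 mm to the worktop.
- ledge_edge (a point): Point on the ledge's top surface at the middle of its hob-side edge; axes as the ledge's: x runs along the edge, y points outward towards the hob, z up.
- spoon_rest: Loose dark grey hard silicone tray lying on the ledge, 90 (its x) x 120 mm (its y), about 130 g: floor 5 mm thick, rim 6 mm wide, 12 mm high, outer sides straight and upright; a 34 mm gap in the middle of the front (+y) rim, the -y rim unbroken. Origin: centre of its underside; z up. The front faces the hob-side edge within about 20 degrees. Slides with ordinary friction when pushed at the rim.
- rest_front (a point): Middle of the spoon rest's front (+y) end, at the underside, 60 mm from its origin; axes as the spoon rest's.
- shaker: Bystander: white plastic shaker with a grey flip cap, 45 mm diameter, 82 mm tall, standing on the ledge beside the spoon rest's way. Origin: centre of its underside.
- soup_spoon: Bystander: white porcelain soup spoon, 44 mm wide, about 140 mm long along its y, 20 mm high, lying on the ledge. Origin: underside, about the middle of its length.
- ramekin: Bystander: white porcelain bowl, 72 mm across, 42 mm tall, on the ledge. Origin: centre of its underside.
Not all that is in view belongs to the job. Several things have the shape of the spoon_rest; the one meant has the colours described above.

How it is judged:
At the end, for the whole second after the job is handed in: The middle of the front end of the spoon rest is 40 mm (+-8) beyond the hob-side edge of the ledge; it is parallel to the edge within 8 degrees, lies flat on the ledge (within 3 mm, 3 degrees), at rest; shaker, soup spoon and ramekin are within 15 mm of where they started (y of rest_front in the frame of ledge_edge between 0.032 and 0.048 m and angle between the y axis of spoon_rest and the y axis of ledge, either way round below 0.14 rad and z of spoon_rest in the frame of ledge_edge between -0.003 and 0.003 m and angle between spoon_rest's own z axis and vertical below 0.05 rad and linear speed of spoon_rest below 0.01 m/s and distance of each of shaker, soup_spoon, ramekin from where it was at the start of the episode below 0.015 m); the robot touches nothing.
It fails at once if the spoon rest is lifted more than 8 mm off the ledge or tipped by more than 10 degrees (z of spoon_rest in the frame of ledge_edge above 0.008 m or angle between spoon_rest's own z axis and vertical above 0.18 rad).
It fails at once if another thing on the ledge is moved by more than 15 mm (distance of any of shaker, soup_spoon, ramekin from where it was at the start of the episode above 0.015 m).
It also fails if it takes over 45 s, if anything falls off the work surface, if the arm or the gripper's body presses on something with over 40 N, if the wrist force passes 120 N, or if a joint passes its speed limit or range.

## Working session

There is one attempt and no reset: what is moved stays moved. The work goes in short steps, Python scripts to look and compute and a tool call to move; the robot and the scene stay as the last step left them, time stands still between calls to the robot, and variables do not carry over. Pictures are saved under pics/ and viewed, on a budget of 10 in all, crops included, one or two more only if the job needs it, and the job is handed in when it is done.

Besides the shell and the picture viewer there is one more tool, called as name(argument=value, ...) on one line, values as JSON. play_rows: Moves the arm, as the interface text tells. Its arguments: {"type":"object","properties":{"motion":{"type":"array"},"force":{"type":"number"}},"required":["motion"]}

```bash
mkdir -p pics
cat > h.py <<'E'
import numpy as np, cv2
from cell import arm
def world(p,u,v,d=None):
    d=p["depth"][int(v),int(u)] if d is None else d
    K=p["K"];R=cv2.Rodrigues(np.array(p["rvec"],float))[0]
    c=np.array([(u-K[0,2])/K[0,0]*d,(v-K[1,2])/K[1,1]*d,d])
    return R.T@(c-np.array(p["tvec"],float).ravel())
def cloud(p):
    K=p["K"];R=cv2.Rodrigues(np.array(p["rvec"],float))[0]
    v,u=np.mgrid[:420,:560];d=p["depth"]
    c=np.stack([(u-K[0,2])/K[0,0]*d,(v-K[1,2])/K[1,1]*d,d],-1)
    return (c-np.array(p["tvec"],float).ravel())@R
E
python3 - <<'E'
from h import *
s=arm.observe();print({k:np.round(v,3) for k,v in s.items()})
for n in("scene","top"):
    p=arm.get_image(n);cv2.imwrite(f"pics/{n}.png",p["img"]);print(n,np.round(p["K"],1).tolist(),p["rvec"],p["tvec"])
    for q in("spoon_rest","shaker","soup_spoon","ramekin","ledge"):
        for r in arm.look_for(p,q)[:5]:
            b=np.array(r["box"])*[560,420,560,420];c=b[:2]+b[2:]/2
            print(q,round(r["score"],2),b.round(),world(p,*c).round(3))
E
```

```text
{'clock': np.float64(0.0), 'joints': array([ 1.185,  0.435,  0.025,  1.574, -0.012,  1.134, -0.075]), 'dq': array([ 0.001, -0.001,  0.001,  0.   , -0.001,  0.002,  0.002]), 'joint_efforts': array([-1.0000e-03, -6.6785e+01,  9.8400e-01, -3.1447e+01, -6.1000e-02,
        4.3000e-02,  0.0000e+00]), 'position': array([ 0.174, -0.6  ,  0.226]), 'ee_rot': array([-2.512e+00,  1.886e+00,  2.000e-03]), 'force': array([ 0.018, -0.287,  0.058]), 'ft_torque': array([-0.044,  0.025,  0.042]), 'width': np.float64(0.999)}
scene [[402.6, 0.0, 281.9], [0.0, 402.6, 210.0], [0.0, 0.0, 1.0]] [ 1.94774801  1.79834846 -0.55135859] [ 0.17284616 -0.38005041  1.31452539]
spoon_rest 0.93 [150. 192.  60.  43.] [ 0.438 -0.472  0.005]
spoon_rest 0.82 [231. 133.  46.  34.] [ 0.231 -0.274  0.004]
spoon_rest 0.78 [155. 145.  47.  32.] [ 0.252 -0.49   0.002]
spoon_rest 0.66 [287. 286.  29.  31.] [ 0.715 -0.189  0.046]
spoon_rest 0.59 [281. 219.  57.  41.] [ 0.56  -0.153  0.04 ]
shaker 0.64 [353. 261.  22.  34.] [ 0.701 -0.061  0.114]
soup_spoon 0.88 [268. 182.  55.  15.] [ 0.406 -0.169  0.036]
ramekin 0.91 [286. 285.  32.  35.] [ 0.715 -0.186  0.04 ]
ledge 0.91 [229. 168. 171. 170.] [ 0.601 -0.145  0.046]
top [[467.2, 0.0, 288.4], [0.0, 467.2, 204.7], [0.0, 0.0, 1.0]] [ 2.19922803 -1.99937556  0.2083735 ] [-0.23820958  0.45874636  1.14732251]
spoon_rest 0.84 [369. 284.  52.  47.] [ 0.249 -0.487  0.002]
spoon_rest 0.68 [283. 285.  54.  46.] [ 0.226 -0.273  0.005]
spoon_rest 0.64 [368. 209.  53.  46.] [ 0.442 -0.477  0.002]
spoon_rest 0.62 [254. 159.  48.  33.] [ 0.557 -0.159  0.041]
shaker 0.68 [232. 111.  22.  23.] [ 0.665 -0.061  0.111]
soup_spoon 0.71 [253. 223.  53.  18.] [ 0.407 -0.178  0.051]
ramekin 0.73 [283.  99.  29.  27.] [ 0.737 -0.193  0.041]
ramekin 0.2 [257. 159.  45.  34.] [ 0.557 -0.162  0.041]
ledge 0.7 [211. 101. 136. 155.] [ 0.548 -0.161  0.039]
```

View pics/top.png

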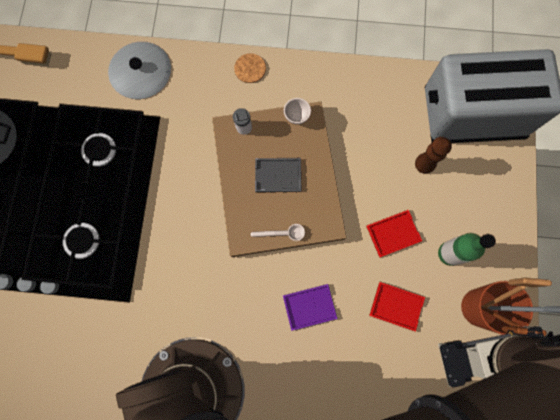

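View pics/scene.png

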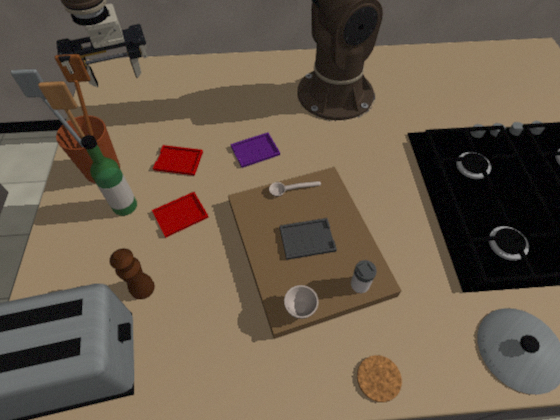

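The top view shows four tray look-alikes: grey on the ledge at (278,175), purple at (310,307), and red at (395,233) and (397,306). The dark grey one on the ledge fits the description. Next I'll measure it and take one close crop.

```bash
cat >> h.py <<'E'
def rects(p,out=False):
    P=cloud(p);z=P[...,2];x=P[...,0];y=P[...,1]
    roi=(x>.3)&(x<.85)&(y>-.4)&(y<.1)
    led=roi&(z>.025)&(z<.14)
    pts=P[led][:,:2]
    g=p["img"].astype(int);hsv=cv2.cvtColor(p["img"],cv2.COLOR_BGR2HSV)
    dark=(roi&(hsv[...,1]<70)&(hsv[...,2]<110)&(z>.03)&(z<.062)).astype(np.uint8)
    dark=cv2.morphologyEx(dark,cv2.MORPH_CLOSE,np.ones((5,5)))
    n,l,st,c=cv2.connectedComponentsWithStats(dark)
    k=1+np.argmax(st[1:,4]);t=P[l==k]
    return pts,t,l==k
E
python3 - <<'E'
from h import *
for n in("scene","top"):
    p=arm.get_image(n);pts,t,m=rects(p)
    for nm,q in(("ledge",pts),("tray",t[:,:2])):
        r=cv2.minAreaRect((q*1000).astype(np.float32));print(n,nm,np.round(r[0]),np.round(r[1]),round(r[2],1),cv2.boxPoints(r).round().tolist())
    print(np.percentile(t[:,2],[5,50,95]).round(4))
    ys,xs=np.where(m);a=p["img"][ys.min()-12:ys.max()+12,xs.min()-12:xs.max()+12]
    cv2.imwrite(f"pics/c_{n}.png",cv2.convertScaleAbs(cv2.resize(a,None,fx=5,fy=5,interpolation=cv2.INTER_CUBIC),alpha=1.8))
a=cv2.imread("pics/c_scene.png");b=cv2.imread("pics/c_top.png")
h=max(a.shape[0],b.shape[0]);c=np.zeros((h,a.shape[1]+b.shape[1],3),np.uint8);c[:a.shape[0],:a.shape[1]]=a;c[:b.shape[0],a.shape[1]:]=b;print(c.shape)
cv2.imwrite("pics/c.png",c)
E
```

```text
scene ledge [ 557. -156.] [382. 301.] 14.3 [[335.0, -57.0], [409.0, -349.0], [779.0, -255.0], [705.0, 37.0]]
scene tray [ 768. -171.] [133. 543.] 86.0 [[492.0, -218.0], [1034.0, -256.0], [1044.0, -124.0], [502.0, -85.0]]
[0.0391 0.042  0.0492]
top ledge [ 559. -155.] [383. 301.] 14.4 [[336.0, -57.0], [411.0, -348.0], [781.0, -253.0], [707.0, 38.0]]
top tray [ 414. -176.] [383. 120.] 7.1 [[217.0, -140.0], [231.0, -259.0], [611.0, -212.0], [597.0, -93.0]]
[0.0368 0.0412 0.0485]
(325, 750, 3)
```

View pics/c.png

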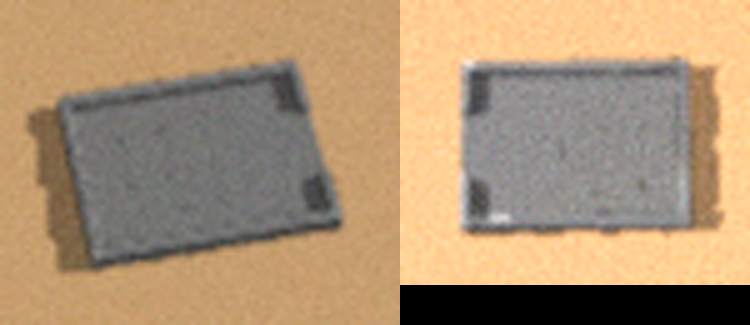

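The crop shows the grey tray with its gap towards the hob, on the right in scene and the left in top. Stray depth pixels spoiled the fit, so I'll filter them out and also find where the bystanders stand.

```bash
cat > pose.py <<'E'
from h import *
TH=np.radians(14.35);EX=np.array([np.cos(TH),np.sin(TH)]);EY=np.array([-np.sin(TH),np.cos(TH)])
O=np.array([.521,-.0097])
def led(q): return np.stack([(q-O)@EX,(q-O)@EY],-1)
def tray(n,zp=.044):
    p=arm.get_image(n);hsv=cv2.cvtColor(p["img"],cv2.COLOR_BGR2HSV)
    # colour mask projected on mid-rim plane
    K=p["K"];R=cv2.Rodrigues(np.array(p["rvec"],float))[0];t=np.array(p["tvec"],float).ravel()
    P=cloud(p);L=led(P[...,:2]);
    m=((hsv[...,1]<75)&(abs(L[...,0])<.12)&(L[...,1]>-.26)&(L[...,1]<.08)&(P[...,2]>.03)&(P[...,2]<.054)).astype(np.uint8)
    m=cv2.morphologyEx(m,cv2.MORPH_OPEN,np.ones((3,3)));_,l,st,_=cv2.connectedComponentsWithStats(m)
    v,u=np.where(l==1+np.argmax(st[1:,4]))
    r=(np.stack([(u-K[0,2])/K[0,0],(v-K[1,2])/K[1,1],0*u+1.],-1))@R;c=-R.T@t
    q=(c+r*((zp-c[2])/r[:,2])[:,None])[:,:2]
    for nm,qq in(("plane",q),("depth",P[v,u][:,:2])):
        a,b,w=cv2.minAreaRect((led(qq)*1000).astype(np.float32))
        print(n,nm,"ledge-frame c",np.round(a,1),"size",np.round(b,1),"ang",round((w+45)%90-45,1))
    return p
if __name__=="__main__":
    for n in("scene","top"):
        p=tray(n)
        P=cloud(p);L=led(P[...,:2])
        if n=="top":
            m=((P[...,2]>.047)&(P[...,2]<.14)&(abs(L[...,0])<.185)&(L[...,1]>-.295)&(L[...,1]<-.005)).astype(np.uint8)
            _,l,st,_=cv2.connectedComponentsWithStats(m)
            for k in range(1,len(st)):
                if st[k,4]>25:
                    q=L[l==k]*1000;z=P[l==k][:,2]*1000;print(q.min(0).round(),q.max(0).round(),z.max().round())
E
python3 pose.py
```

```text
scene plane ledge-frame c [  -1.4 -152.2] size [120.7  94.9] ang -8.5
scene depth ledge-frame c [  -4.4 -150.9] size [123.5 100.5] ang -7.9
top plane ledge-frame c [  -0.5 -151.9] size [118.2  89.3] ang -9.0
top depth ledge-frame c [  -0.8 -151.8] size [118.2  91. ] ang -9.1
[ 120. -263.] [ 185. -193.] 81.0
[ 124. -105.] [168. -62.] 122.0
[-179. -197.] [-138.  -62.] 57.0
```

```bash
cat > go.py <<'E'
import sys
from pose import *
from scipy.spatial.transform import Rotation as Ro
def go(lx,ly,z):
    s=arm.observe();R=Ro.from_rotvec(s["ee_rot"])
    T=Ro.from_matrix(np.column_stack([[*EX,0],np.cross([0,0,-1],[*EX,0]),[0,0,-1]]))
    g=np.array([*(O+lx*EX+ly*EY),z])
    print("t",s["clock"],"pos",np.round(s["position"],4),"ledge",led(s["position"][:2]).round(4),"w",s["width"],"F",np.round(s["force"],1))
    print("shift mm",(R.inv().apply(g-s["position"])*1000).round(1),"turn",(R.inv()*T).as_rotvec().round(3))
if __name__=="__main__": go(*map(float,sys.argv[1:]))
E
python3 go.py -.006 -.240 .226
```

```text
t 0.8 pos [ 0.1744 -0.6002  0.2267] ledge [-0.4821 -0.4861] w 0.9982986738975271 F [-0.5  0.2 -0.7]
shift mm [-230.6 -483.8    0.7] turn [-0.    -0.    -1.538]
```

play_rows(motion=[[0, -230, -484, 0, 0, 0, -1.538], [0, -230, -484, 0, 0, 0, -1.538], [0, -230, -484, 0, 0, 0, -1.538], [0, -230, -484, 0, 0, 0, -1.538], [0, -230, -484, 0, 0, 0, -1.538], [0, -230, -484, 0, 0, 0, -1.538], [0, -230, -484, 0, 0, 0, -1.538], [0, -230, -484, 0, 0, 0, -1.538], [0, -230, -484, 0, 0, 0, -1.538], [0, -230, -484, 0, 0, 0, -1.538]])

```text
clock: 1.8
position: [0.5495, -0.2668, 0.227]
ee_rot: [3.123, 0.341, 0.001]
force: [0.7, -0.8, -0.1]
width: 0.503
```

```bash
python3 go.py -.006 -.240 .1
```

```text
t 1.8 pos [ 0.5495 -0.2668  0.227 ] ledge [-0.0361 -0.2561] w 0.5032969208064149 F [ 0.7 -0.8 -0.1]
shift mm [ 29.5 -17.2 127. ] turn [ 0.001 -0.    -0.033]
```

play_rows(motion=[[0, 30, -17, 20, 0, 0, -0.033], [0, 30, -17, 60, 0, 0, -0.033], [0, 30, -17, 95, 0, 0, -0.033], [0, 30, -17, 127, 0, 0, -0.033], [0, 30, -17, 127, 0, 0, -0.033], [0, 30, -17, 127, 0, 0, -0.033]])

```text
clock: 2.4
position: [0.5753, -0.2438, 0.1005]
ee_rot: [3.117, 0.392, 0.0]
force: [0.4, -0.5, 0.8]
width: 0.5
```

```bash
python3 go.py -.006 -.240 .041
python3 - <<'E'
from h import *
a=arm.get_image("wrist")["img"];b=arm.get_image("scene")["img"][130:350,200:430]
b=cv2.resize(b,None,fx=420/220,fy=420/220)
cv2.imwrite("pics/w1.png",cv2.resize(np.hstack([a,b]),None,fx=.8,fy=.8))
E
```

```text
t 2.4 pos [ 0.5753 -0.2438  0.1005] ledge [-0.0055 -0.2402] w 0.5004714929612176 F [ 0.4 -0.5  0.8]
shift mm [-0.5 -0.3 59.5] turn [ 0. -0.  0.]
```

View pics/w1.png

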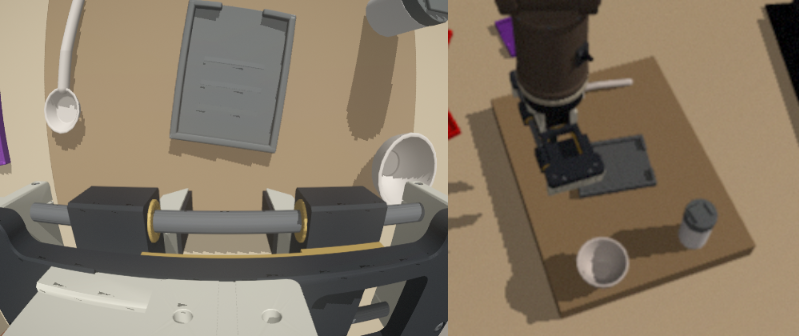

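The wrist view has the tray ahead of the fingers, its back rim at rows 140–150. The fingers at (178,215) and (280,215) are behind it, with the ramekin to the right at (405,165), and everything is clear. I'll descend to 5 mm above the ledge.

play_rows(motion=[[0, 0, 0, 25, 0, 0, 0], [0, 0, 0, 45, 0, 0, 0], [0, 0, 0, 55, 0, 0, 0], [0, 0, 0, 59.5, 0, 0, 0], [0, 0, 0, 59.5, 0, 0, 0], [0, 0, 0, 59.5, 0, 0, 0]])

```text
clock: 3.1
position: [0.5775, -0.2444, 0.0438]
ee_rot: [3.115, 0.392, 0.007]
force: [1.0, -0.2, 0.0]
width: 0.499
```

play_rows(motion=[[0, 0, -5, 0, 0, 0, 0], [0, 0, -10, 0, 0, 0, 0], [0, 0, -15, 0, 0, 0, 0], [0, 0, -20, 0, 0, 0, 0], [0, 0, -25, 0, 0, 0, 0], [0, 0, -30, 0, 0, 0, 0], [0, 0, -35, 0, 0, 0, 0], [0, 0, -40, 0, 0, 0, 0], [0, 0, -40, 0, 0, 0, 0]])

```text
clock: 4.0
position: [0.5673, -0.2045, 0.0436]
ee_rot: [3.115, 0.394, 0.007]
force: [-0.6, 0.6, -0.1]
width: 0.503
```

```bash
python3 go.py -.006 -.090 .041
python3 - <<'E'
from pose import *
tray("scene"); p=tray("top")
a=arm.get_image("wrist")["img"];cv2.imwrite("pics/w2.png",a)
E
```

```text
t 4.0 pos [ 0.5673 -0.2045  0.0436] ledge [-0.0034 -0.2002] w 0.5027564515864544 F [-0.6  0.6 -0.1]
shift mm [  -2.5 -110.2    2.4] turn [ 0.002 -0.004  0.001]
scene plane ledge-frame c [  -9.1 -108.2] size [80.8 94.9] ang -1.0
scene depth ledge-frame c [ -12.8 -106.2] size [ 83. 102.] ang -0.2
top plane ledge-frame c [ -6.8 -78.9] size [26.2 91.4] ang -8.0
top depth ledge-frame c [ -6.3 -76. ] size [26.4 91.6] ang -12.3
```

View pics/w2.png

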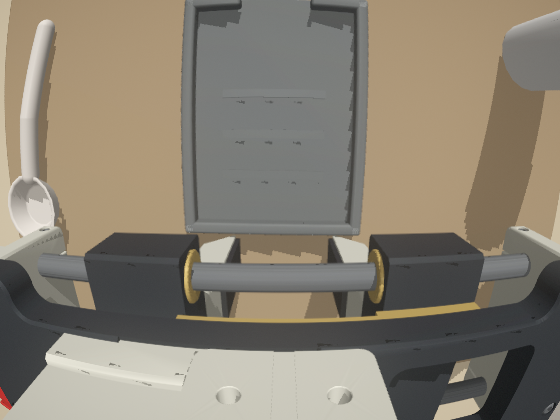

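The tray is squared against both fingers, at columns 220 and 345. I'll push on, slightly lower.

play_rows(motion=[[0, 0, -4, 2, 0, 0, 0], [0, 0, -10, 2.5, 0, 0, 0], [0, 0, -17, 2.5, 0, 0, 0], [0, 0, -24, 2.5, 0, 0, 0], [0, 0, -31, 2.5, 0, 0, 0], [0, 0, -38, 2.5, 0, 0, 0], [0, 0, -45, 2.5, 0, 0, 0], [0, 0, -51, 2.5, 0, 0, 0], [0, 0, -55, 2.5, 0, 0, 0], [0, 0, -55, 2.5, 0, 0, 0]])

```text
clock: 5.15
position: [0.5535, -0.1514, 0.0409]
ee_rot: [3.115, 0.394, 0.006]
force: [-0.5, 0.4, 0.4]
width: 0.502
```

play_rows(motion=[[0, 0, -4, 0, 0, 0, 0], [0, 0, -9, 0, 0, 0, 0], [0, 0, -15, 0, 0, 0, 0], [0, 0, -21, 0, 0, 0, 0], [0, 0, -27, 0, 0, 0, 0], [0, 0, -32, 0, 0, 0, 0], [0, 0, -35, 0, 0, 0, 0], [0, 0, -35, 0, 0, 0, 0]])

```text
clock: 5.95
position: [0.5447, -0.1168, 0.0408]
ee_rot: [3.115, 0.395, 0.006]
force: [0.2, 0.2, -0.2]
width: 0.504
```

```bash
python3 go.py -.006 -.090 .041
python3 - <<'E'
from pose import *
tray("scene"); p=tray("top")
a=p["img"][80:270,130:370];a=cv2.resize(a,None,fx=2.2,fy=2.2)
b=arm.get_image("scene")["img"][150:350,200:430]
cv2.imwrite("pics/t3.png",cv2.resize(np.hstack([a,cv2.resize(b,(480,418))]),None,fx=.78,fy=.78))
E
```

```text
t 5.95 pos [ 0.5447 -0.1168  0.0408] ledge [-0.0036 -0.1096] w 0.5040222482161405 F [ 0.2  0.2 -0.2]
shift mm [ -2.4 -19.6  -0.2] turn [ 0.002 -0.004  0.002]
scene plane ledge-frame c [ -9.2 -12.2] size [94.9 65.9] ang 0.3
scene depth ledge-frame c [-12.1 -12.5] size [98.3 63.5] ang 0.1Traceback (most recent call last):
  File "<stdin>", line 2, in <module>
  File "pose.py", line 12, in tray
    v,u=np.where(l==1+np.argmax(st[1:,4]))
                      ~~~~~~~~~^^^^^^^^^^
    return _wrapfunc(a, 'argmax', axis=axis, out=out, **kwds)
    return bound(*args, **kwds)
ValueError: attempt to get argmax of an empty sequence
```

play_rows(motion=[[0, 0, -4, 0, 0, 0, 0], [0, 0, -8, 0, 0, 0, 0], [0, 0, -12, 0, 0, 0, 0], [0, 0, -15, 0, 0, 0, 0], [0, 0, -18, 0, 0, 0, 0], [0, 0, -18, 0, 0, 0, 0], [0, 0, -18, 0, 0, 0, 0]])

```text
clock: 6.75
position: [0.5403, -0.0998, 0.0407]
ee_rot: [3.115, 0.394, 0.006]
force: [-0.1, -0.1, -0.2]
width: 0.499
```

play_rows(motion=[[0, 0, 10, 0, 0, 0, 0], [0, 0, 30, 0, 0, 0, 0], [0, 0, 30, -30, 0, 0, 0], [0, 0, 30, -80, 0, 0, 0], [0, 0, 30, -130, 0, 0, 0], [0, 0, 40, -180, 0, 0, 0], [0, 0, 90, -200, 0, 0, 0], [0, 0, 140, -200, 0, 0, 0], [0, 0, 190, -200, 0, 0, 0], [0, 0, 220, -200, 0, 0, 0]])

```text
clock: 7.75
position: [0.5937, -0.3184, 0.2413]
ee_rot: [3.114, 0.388, 0.005]
force: [0.6, -0.1, -0.3]
width: 0.502
```

```bash
python3 go.py -.006 -.090 .041
python3 - <<'E'
from pose import *
p=arm.get_image("top");a=cv2.resize(p["img"][80:270,130:370],None,fx=2.2,fy=2.2)
b=arm.get_image("scene")["img"][150:350,200:430]
cv2.imwrite("pics/t3.png",cv2.resize(np.hstack([a,cv2.resize(b,(480,418))]),None,fx=.78,fy=.78))
tray("scene"); tray("top")
E
```

```text
t 7.75 pos [ 0.5937 -0.3184  0.2413] ledge [-0.0061 -0.317 ] w 0.5023551748642958 F [ 0.6 -0.1 -0.3]
shift mm [  -1.1 -227.9  199.3] turn [ 0.004 -0.003 -0.003]
scene plane ledge-frame c [ -8.5 -21.9] size [122.   95.5] ang -0.3
scene depth ledge-frame c [-11.1 -23. ] size [121.7  99.6] ang -1.0
top plane ledge-frame c [ -8.4 -21.7] size [ 92.4 120.7] ang 0.2
top depth ledge-frame c [ -8.8 -21.7] size [ 91.  120.2] ang 0.0
```

View pics/t3.png

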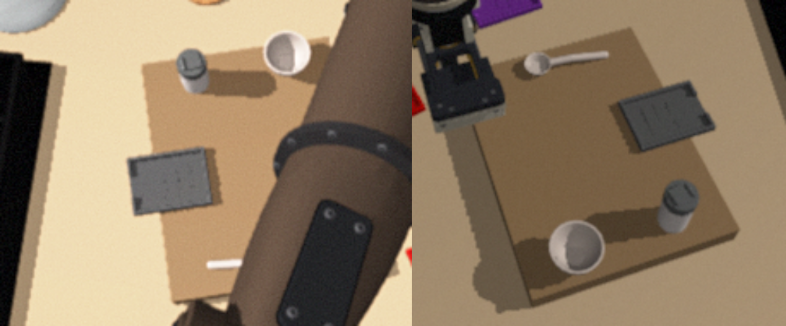

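Both views put the tray about 38 mm out over the edge and parallel to it, lying flat. The shaker, spoon and ramekin look undisturbed, and the arm is clear.

```bash
python3 -c "
from cell import arm
print(arm.observe()['dq'].round(3)); print(arm.sign_off())"
```

```text
[-0.028 -0.022 -0.034  0.026 -0.007 -0.002 -0.007]
the job is handed in; nothing more can be done
None
```

I pushed the dark grey spoon rest across the ledge with both fingers, half open and set across its back rim. That also straightened its initial turn of about 9°. I then backed the fingers off, lifted clear and handed the job in after about 8 s on the robot's clock.

- **Overhang:** the last check puts the front about 38 mm past the hob-side edge (target 40 ± 8 mm). Both camera views agree to within about 1.5 mm.
- **Angle:** it is parallel to the edge within about 1°.
- **Flatness:** it looked flat in the pictures; I did not measure its final height or tilt.
- **Shaker, soup spoon and ramekin:** they look undisturbed and the fingers stayed clear of them, but I did not re-measure their positions at the end.
- **Failed check:** one top-view measurement during the push failed because the arm blocked the view. I repeated it successfully once the arm had moved back.

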